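# Pack a dental case tray

## Task

Pack this patient's case into the white tray: the horseshoe jaw model with teeth into the square recess, the half-jaw model into the long recess, the closed jar into the larger round recess and the brown bottle into the smaller round one, each upright and seated fully on the floor of its recess. The toothless jaw model and the open jar belong to other work: leave them standing where they are.

Things in the scene. Friction and masses are not known exactly. Their poses are not given: they have to be found in the camera images.
- arch_center (a point): Pale yellow stone lower-jaw model: horseshoe block, open in the middle and at the back, 14 separate teeth on top. 55 mm long (x, round front at +x), 56 mm wide (y), 28 mm high: base 20 mm, flat parallel sides at y = +-28 mm from the back to x = +6 mm (grip there), legs 16 mm thick. 90 g. Point: centre of its outline, half-way up (14 mm); z up. Any yaw.
- half_center (a point): Pale yellow stone dental model of half a jaw: straight block 56 mm long (x), 26 mm wide (y) and 28 mm high (base 20 mm, then one row of six teeth). About 70 g. The point is its centre, half-way up (14 mm); z is up. Any yaw.
- jar_center (a point): Closed round white plastic jar with its flat screw lid on: diameter 44 mm, height 36 mm. About 60 g. The point is its centre, half-way up (18 mm); z is up.
- bottle_center (a point): Small round brown glass bottle with a black cap, standing: body diameter 30 mm up to 42 mm height, then a shoulder and a 19 mm wide cap, total height 64 mm. About 50 g. The point is half-way up, 32 mm above its underside; z is up.
- toothless_center (a point): Look-alike that stays: pale yellow stone model of a toothless upper jaw, same outline as the lower jaw (55 x 56 mm, 25 mm high), but with a smooth round ridge without teeth and the middle filled by a palate. The point is the centre of its outline, half-way up (12.5 mm).
- open_jar_center (a point): Look-alike that stays: round white plastic jar without a lid, open and empty, diameter 44 mm, height 32 mm. The point is its centre, half-way up (16 mm).
- nest_arch_floor (a point): Place for the horseshoe model. Square 74 x 74 mm recess in a grey insert (98 x 98 x 9 mm), one of four, shuffled, 100 mm apart, two by two in a fixed white tray (212 mm square, rim 15 mm above the bench, 1 mm above the inserts). Point: centre of the recess floor, 8 mm above the bench; recess 6 mm deep; z up, x and y along the insert's edges.
- nest_half_floor (a point): Place for the half-jaw model. Long 74 (x) x 44 mm (y) recess in a grey insert (98 x 98 x 9 mm), one of four, shuffled, 100 mm apart, two by two in a fixed white tray (212 mm square, rim 15 mm above the bench, 1 mm above the inserts). Point: centre of the recess floor, 8 mm above the bench; recess 6 mm deep; z up, x and y along the insert's edges.
- nest_jar_floor (a point): Place for the closed jar. Larger round (62 mm) recess in a grey insert (98 x 98 x 9 mm), one of four, shuffled, 100 mm apart, two by two in a fixed white tray (212 mm square, rim 15 mm above the bench, 1 mm above the inserts). Point: centre of the recess floor, 8 mm above the bench; recess 6 mm deep; z up, x and y along the insert's edges.
- nest_bottle_floor (a point): Place for the bottle. Smaller round (48 mm) recess in a grey insert (98 x 98 x 9 mm), one of four, shuffled, 100 mm apart, two by two in a fixed white tray (212 mm square, rim 15 mm above the bench, 1 mm above the inserts). Point: centre of the recess floor, 8 mm above the bench; recess 6 mm deep; z up, x and y along the insert's edges.
Not all that is in view belongs to the job. What is shaped like the part that bears toothless_center but orange or pink is not meant.

How it is judged:
By the outcome, as a careful person would: the job done as asked, in the order asked, and still so for the second after the job is handed in, with the robot touching nothing.
It also fails if it takes over 104 s, if anything falls off the work surface, if the arm or the gripper's body presses on something with over 40 N, if the wrist force passes 120 N, or if a joint passes its speed limit or range.

## Robot

A 6-joint arm with a two-finger parallel gripper is mounted at the origin on the work surface. World frame = base frame: x ahead of the robot, y to its left, z up, the work surface at z = 0. Lengths are in mm, angles in rad, forces in N, time in s.
With the tool pointing down it reaches from about 350 to 975 mm from the base axis. Payload 7.1 kg.
Tool frame: the origin (TCP) lies midway between the tips of the shut fingers; the grasp point (between the pads) lies ctrl.grip_point_offset behind it (ctrl.grip_point_offset is the distance from the TCP to the grasp point, in mm); z points along the fingers, y is the line along which they close (so a half turn about z gives the same grasp; the last joint's range is limited). The gripper opens to 88 mm and grips with 3 to 60 N. Pads are 20 mm wide; open, the fingers measure 115 mm over their backs; the gripper's body (75 mm by 178 mm) begins 61 mm behind the grasp point.
Start: joints at [-1.235, 0.423, 1.63, -0, 1.089, -0.019], TCP at [217.143, -586.049, 222.675] pointing down, gripper open.
Joint ranges: [-3, 3], [-0.9, 2.11], [0.09, 2.58], [-1.31, 4.45], [0.11, 2.69], [-2.54, 2.54]. Speed limits (rad/s): [2.39, 2.39, 3.01, 3.14, 3.14, 3.14].

## Interface

Orientations are given as a rotation vector (axis times angle).
In Python, from workcell import ctrl, get_image, close_job, finder gives the robot as it stands.
- The arm moves only by the tool servo_tool, never from a script. Its argument "deltas" is a list of rows, each a list of 2 entries, a list of its own where there are three numbers: the shift along the tool's x, y, z in mm, then the turn, a rotation vector about the tool's x, y, z in rad. A call has 1 to 5 rows; each row is the pose to reach, as a shift and turn from the pose commanded when the call began, along the tool's axes at that moment; what a row does not reach only later rows make up. A row lasts 1/12 s, in which the tool goes at most 41.7 mm and 7.16 degrees, less where a joint would pass 70% of its speed; a pose out of reach is approached as far as the arm can. A call with a gripper value outside its range is refused whole. "grip" is the closure, from -1 (fully open) to 1 (shut), so that 0 is half open, set as the call begins (left out, the last holds). The fingers move at their own pace and stop on an object; the grip force is fixed at half the most. Time passes only in rows, so rows that repeat a pose let the fingers close. It gives the time, the measured TCP pose, the force, the opening and the grip force at its end, in the units of the state.
- ctrl.get_obs(): the state, without advancing time (a new reading comes with each control period).
- get_image(name): name is "scene" or "top" or "wrist"; returns a dict with "frame" (400x640x3 uint8, blue, green, red), "depth" (400x640 float32, mm along the optical axis (not along the pixel's ray), 0 where there is no reading), "K" (3x3 intrinsics, pixels), "dist" ([k1, k2, p1, p2, k3] as OpenCV has them; the pictures are not rectified), "pose" (4x4, takes a point from camera to world coordinates). Camera axes: x right, y down, z forward; pixel columns grow to the right and rows downward; lengths in mm; the calibration is good to about 2 mm. A picture is of the moment at which its call begins.
- close_job(): hands the job in; it is judged then, once.
Trained networks look in a picture, given as the dict that the camera call returned (one of the last four; its "shot" number tells which), for a name from the list of things; names that differ only in an ending like _2 or _b are one class to them, and where a whole thing is asked for, a point or a joint stands for the part that bears it (a point fixed in the world has none). Each returns a list of dicts, best first, with "score" (0 to 1); they miss things now and then, are a little off and sometimes report something else, mostly with a low value. They report only what shows in the picture. A call takes as long as a camera call. They do not tell look-alikes from the thing itself.
- finder.search_frame(query, picture): "rect" ([centre column, centre row, width, height] as shares, 0 to 1, of the picture: columns of its width, rows of its height, round what is visible of it).
- finder.silhouettes(query, picture): "mask" (400x640 bool, what is visible of it) and "rect" ([centre column, centre row, width, height] as shares, 0 to 1, of the picture: columns of its width, rows of its height, round what is visible of it).
The state is a dict: "t": time; "qpos": joint angles; "qvel": joint speeds; "joint_torque": joint torques, N m; "ee_pos": TCP position; "orientation": TCP orientation; "ft_force": force on the tool from outside, world axes, zero at the start; "moment": the same for the moment, N m; "width": finger opening in mm; "grasp_force": force on a finger pad.
Only numpy, scipy, OpenCV 4.12 (cv2) and the standard library are available. Lean on these libraries where they do the work, as an engineer would, in place of code of your own. Each camera call takes 0.05 s, during which the arm holds its last target. There are 200 camera calls.

## Working session

There is one attempt and no reset: what is moved stays moved. The work goes in short steps, Python scripts to look and compute and a tool call to move; the robot and the scene stay as the last step left them, time stands still between calls to the robot, and variables do not carry over. Pictures are saved under pics/ and viewed, at most 14 in all, crops included, and the job is handed in when it is done.

Besides the shell and the picture viewer there is one more tool, called after "Request:" in YAML: its name, and indented under it one key for each argument. servo_tool: Moves the arm, as the interface text tells. Its arguments: {"type":"object","properties":{"deltas":{"type":"array","items":{"type":"array"}},"grip":{"type":"number"}},"required":["deltas"]}

```bash
mkdir -p pics; ls; cat > h.py <<'E'
import numpy as np, cv2
from workcell import ctrl, get_image, close_job, finder
def world(p, mask):
    v,u=np.nonzero(mask&(p["depth"]>0)); z=p["depth"][v,u]
    n=cv2.undistortPoints(np.c_[u,v].astype(np.float64)[:,None],p["K"],np.array(p["dist"]))[:,0]
    c=np.c_[n*z[:,None],z,np.ones(len(z))]
    return (c@np.array(p["pose"]).T)[:,:3],u,v
E
python3 - <<'E'
from h import *
o=ctrl.get_obs(); print(o["t"],o["ee_pos"],o["orientation"],o["width"],ctrl.grip_point_offset)
for n in("top","scene"):
    p=get_image(n); cv2.imwrite(f"pics/{n}0.png",p["frame"]); np.savez(f"{n}0.npz",**p)
    print(n,np.round(p["pose"],2).tolist())
    for q in "arch half jar bottle toothless open_jar".split():
        print(q,[(round(r["score"],2),np.round(np.array(r["rect"])*[640,400,640,400]).tolist()) for r in finder.search_frame(q+"_center",p)][:4])
    for q in "arch half jar bottle".split():
        print(q,[(round(r["score"],2),np.round(np.array(r["rect"])*[640,400,640,400]).tolist()) for r in finder.search_frame("nest_"+q+"_floor",p)][:4])
E
```

```text
pics
0.0 [ 216.95594017 -585.55268346  221.93013999] [-3.09081291e+00 -5.54209778e-01  4.14259432e-04] 87.90392709209299 18.700000000000003
top [[0.01, -0.99, 0.1, 469.14], [-1.0, -0.01, 0.02, 11.66], [-0.02, -0.1, -0.99, 863.31], [0.0, 0.0, 0.0, 1.0]]
arch [(0.96, [216.0, 239.0, 33.0, 33.0])]
half [(0.93, [468.0, 226.0, 29.0, 20.0])]
jar [(0.59, [216.0, 182.0, 23.0, 25.0])]
bottle [(0.68, [415.0, 154.0, 22.0, 18.0]), (0.62, [259.0, 208.0, 33.0, 30.0])]
toothless [(0.9, [227.0, 309.0, 30.0, 30.0]), (0.83, [257.0, 208.0, 34.0, 28.0]), (0.55, [218.0, 113.0, 28.0, 27.0])]
open_jar [(0.93, [419.0, 205.0, 25.0, 19.0])]
arch [(0.83, [318.0, 229.0, 48.0, 47.0])]
half [(0.95, [316.0, 181.0, 47.0, 49.0]), (0.44, [217.0, 183.0, 22.0, 23.0]), (0.4, [364.0, 181.0, 48.0, 48.0])]
jar [(0.77, [364.0, 181.0, 46.0, 47.0]), (0.37, [215.0, 184.0, 23.0, 21.0])]
bottle [(0.67, [417.0, 205.0, 25.0, 20.0]), (0.66, [364.0, 227.0, 47.0, 48.0])]
scene [[0.13, 0.77, -0.62, 1084.33], [0.99, -0.09, 0.09, -75.69], [0.01, -0.63, -0.78, 749.28], [0.0, 0.0, 0.0, 1.0]]
arch [(0.94, [415.0, 186.0, 25.0, 22.0])]
half [(0.83, [193.0, 217.0, 27.0, 18.0])]
jar [(0.71, [192.0, 215.0, 24.0, 16.0]), (0.64, [431.0, 221.0, 21.0, 20.0])]
bottle [(0.63, [239.0, 260.0, 15.0, 22.0])]
toothless [(0.76, [452.0, 283.0, 36.0, 28.0]), (0.7, [329.0, 200.0, 48.0, 37.0]), (0.59, [386.0, 144.0, 22.0, 22.0]), (0.58, [387.0, 209.0, 30.0, 19.0])]
open_jar [(0.56, [236.0, 227.0, 21.0, 21.0])]
arch [(0.89, [329.0, 201.0, 49.0, 39.0]), (0.41, [235.0, 227.0, 22.0, 20.0])]
half [(0.84, [336.0, 234.0, 48.0, 42.0])]
jar []
bottle [(0.65, [288.0, 205.0, 47.0, 32.0])]
```

```bash
python3 - <<'E'
import cv2
a=cv2.imread("pics/top0.png")[80:350,180:500]
cv2.imwrite("pics/topc.png",cv2.resize(a,None,fx=2.2,fy=2.2,interpolation=cv2.INTER_CUBIC))
a=cv2.imread("pics/scene0.png")[110:320,160:500]
cv2.imwrite("pics/scenec.png",cv2.resize(a,None,fx=2.3,fy=2.3,interpolation=cv2.INTER_CUBIC))
E
```

```text
(no output)
```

View pics/topc.png

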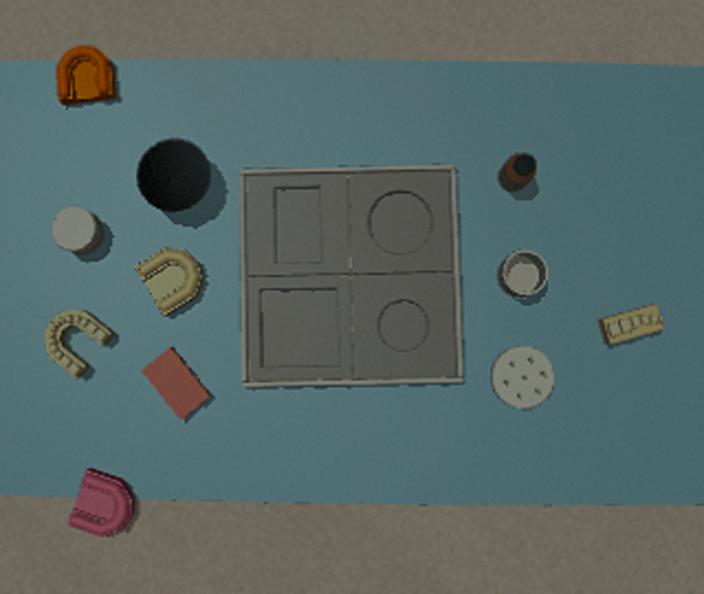

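View pics/scenec.png

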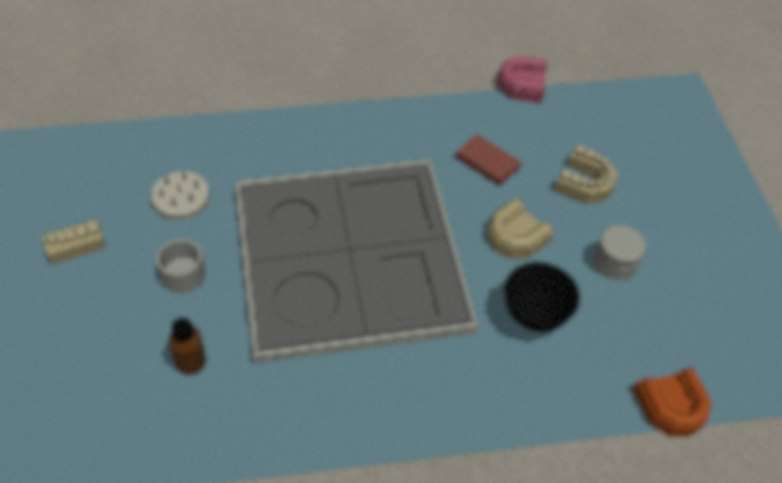

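Top image, full pixels. Candidates for each thing:
- **Horseshoe with teeth:** the target is at (216,239), with an open middle and separate teeth. Look-alikes are the pale toothless model (257,208), orange (218,113) and pink (227,309).
- **Half-jaw:** (468,226). The red block (260,254) could be confused with it.
- **Closed jar:** the target is at (216,182). Look-alikes are the open jar (418,204), the black cup (259,160) and the perforated disc (417,251).
- **Bottle:** (415,156).

The nests are half (316,181), jar (363,181), arch (317,229) and bottle (363,228).

```bash
python3 - <<'E'
from h import *
p=dict(np.load("top0.npz",allow_pickle=True))
M=np.ones((400,640),bool)
P,u,v=world(p,M)
Z=np.zeros((400,640));Z[v,u]=P[:,2]; W=np.zeros((400,640,3));W[v,u]=P
b=P[(np.abs(u-340)<200)&(np.abs(v-300)<4)]; print("bench z",np.percentile(b[:,2],[5,50,95]).round(1))
for n,(a,c,h) in dict(arch=(216,239,8),tooth=(257,208,8),jar=(216,183,20),black=(259,160,20),half=(468,227,8),bottle=(415,156,15),open=(418,204,10),disc=(417,251,4),red=(260,254,4),orange=(218,113,8),pink=(227,309,8)).items():
    m=np.zeros((400,640),bool); m[c-24:c+24,a-22:a+22]=1; m&=Z>h
    k,l,s,cc=cv2.connectedComponentsWithStats(m.astype(np.uint8)); i=1+np.argmin([np.hypot(*(q-[a,c]))-0.02*t[4] for q,t in zip(cc[1:],s[1:])])
    Q=W[l==i]; r=cv2.minAreaRect(Q[:,:2].astype(np.float32))
    print(n,len(Q),"mean",Q.mean(0).round(),"rect",np.round(r[0]),np.round(r[1]),round(r[2]),"top",np.percentile(Q[:,2],95).round(1))
for n,(a,c) in dict(half=(316,181),jar=(363.5,181),arch=(317,229),bottle=(363.5,228)).items():
    q=W[int(c),int(a)]; print(n,q.round(1))
g=(Z>10)&(Z<20); m=np.zeros_like(g); m[150:260,285:395]=1
print("tray rect",cv2.minAreaRect(W[g&m][:,:2].astype(np.float32)))
E
```

```text
bench z [-1.3  1.2 10. ]
arch 460 mean [487. 263.  22.] rect [487. 265.] [56. 56.] 53 top 28.9
tooth 619 mean [547. 170.  19.] rect [550. 169.] [57. 56.] 33 top 26.3
jar 350 mean [592. 262.  35.] rect [593. 263.] [43. 41.] 20 top 38.3
black 477 mean [650. 172.  34.] rect [645. 167.] [69. 70.] 2 top 43.4
half 343 mean [ 508. -272.   22.] rect [ 508. -275.] [27. 57.] 16 top 29.2
bottle 210 mean [ 650. -159.   48.] rect [ 652. -161.] [29. 26.] 40 top 65.3
open 168 mean [ 556. -168.   26.] rect [ 556. -167.] [43. 43.] 82 top 34.3
disc 639 mean [ 457. -169.   12.] rect [ 456. -169.] [57. 60.] 0 top 14.1
red 530 mean [447. 164.  13.] rect [447. 164.] [67. 39.] 39 top 15.5
orange 598 mean [750. 265.  19.] rect [755. 266.] [56. 58.] 7 top 26.0
pink 651 mean [330. 231.  19.] rect [329. 230.] [57. 56.] 73 top 26.6
half [604.2  47.    8.9]
jar [605.3 -54.    8.7]
arch [501.   43.2  10.9]
bottle [504.6 -54.6   6.1]
tray rect ((553.921142578125, -1.8491973876953125), (212.51071166992188, 210.64796447753906), 1.7820743322372437)
```

The measured sizes match the descriptions. I'm heading for a hover over the arch at (487,265), yaw about 53°.

Request:
servo_tool:
  deltas:
    - [[22, -28, 0], [0, 0, 0]]
    - [[44, -56, 0], [0, 0, 0]]
    - [[65, -84, 0], [0, 0, 0]]
    - [[87, -112, 0], [0, 0, 0]]
    - [[109, -140, 0], [0, 0, 0]]
  grip: -1

```text
t: 1.52
ee_pos: [270.8, -415.4, 222.7]
orientation: [3.092, 0.553, 0.0]
ft_force: [0.8, -0.2, 0.2]
width: 87.8
grasp_force: 0.0
```

Request:
servo_tool:
  deltas:
    - [[22, -28, 0], [0, 0, 0]]
    - [[44, -56, 0], [0, 0, 0]]
    - [[65, -84, 0], [0, 0, 0]]
    - [[87, -112, 0], [0, 0, 0]]
    - [[109, -140, 0], [0, 0, 0]]

```text
t: 1.93
ee_pos: [324.5, -246.3, 222.9]
orientation: [3.092, 0.554, 0.001]
ft_force: [0.6, -0.3, -0.1]
width: 87.6
grasp_force: 0.0
```

Request:
servo_tool:
  deltas:
    - [[22, -28, 0], [0, 0, 0]]
    - [[44, -56, 0], [0, 0, 0]]
    - [[65, -84, 0], [0, 0, 0]]
    - [[87, -112, 0], [0, 0, 0]]
    - [[109, -140, 0], [0, 0, 0]]

```text
t: 2.35
ee_pos: [378.2, -77.0, 223.0]
orientation: [3.092, 0.554, 0.001]
ft_force: [1.6, -1.0, 0.1]
width: 88.0
grasp_force: 0.0
```

Request:
servo_tool:
  deltas:
    - [[22, -28, 0], [0, 0, 0]]
    - [[44, -56, 0], [0, 0, 0]]
    - [[65, -84, 0], [0, 0, 0]]
    - [[87, -112, 0], [0, 0, 0]]
    - [[109, -140, 0], [0, 0, 0]]

```text
t: 2.77
ee_pos: [431.7, 92.5, 223.0]
orientation: [3.092, 0.555, 0.001]
ft_force: [-0.1, -1.2, 0.0]
width: 87.6
grasp_force: 0.0
```

Request:
servo_tool:
  deltas:
    - [[22, -28, 0], [0, 0, -0.114]]
    - [[44, -56, 0], [0, 0, -0.228]]
    - [[65, -84, 0], [0, 0, -0.342]]
    - [[87, -112, 0], [0, 0, -0.456]]
    - [[109, -140, 0], [0, 0, -0.571]]

```text
t: 3.18
ee_pos: [485.2, 261.6, 222.8]
orientation: [2.807, 1.411, 0.0]
ft_force: [0.5, 0.0, -0.5]
width: 87.7
grasp_force: 0.0
```

```bash
cat >> h.py <<'E'
from scipy.spatial.transform import Rotation as Rn
def go(x,y,z,head):
    "tool-frame shift and z turn to bring TCP to x,y,z with tool y heading head (deg)"
    o=ctrl.get_obs(); R=Rn.from_rotvec(o["orientation"]).as_matrix()
    h=np.degrees(np.arctan2(R[1,1],R[0,1])); d=R.T@(np.array([x,y,z])-o["ee_pos"])
    print("t",round(o["t"],2),"pos",o["ee_pos"].round(1),"head",h.round(1),"tilt",R[2].round(3),"w",round(o["width"],1),"| shift",d.round(1),"turn",np.radians(-(head-h)).round(3))
def heights(p):
    P,u,v=world(p,np.ones((400,640),bool)); W=np.zeros((400,640,3)); W[v,u]=P; return W
E
python3 - <<'E'
from h import *
go(483.4,260.2,222,-37)
p=get_image("wrist"); cv2.imwrite("pics/w1.png",p["frame"]); W=heights(p)
m=(W[...,2]>10)&(W[...,2]<32)&(np.hypot(W[...,0]-487,W[...,1]-265)<50)
r=cv2.minAreaRect(W[m][:,:2].astype(np.float32)); print(m.sum(),r,np.percentile(W[m][:,2],[5,95]))
E
```

```text
t 3.18 pos [485.2 261.6 222.8] head -36.6 tilt [ 0.  0. -1.] w 87.7 | shift [-2.2 -0.6  0.8] turn 0.007
1623 ((489.76953125, 264.41302490234375), (55.00221252441406, 55.64346694946289), 53.55195617675781) [18.20953204 27.6620508 ]
```

View pics/w1.png

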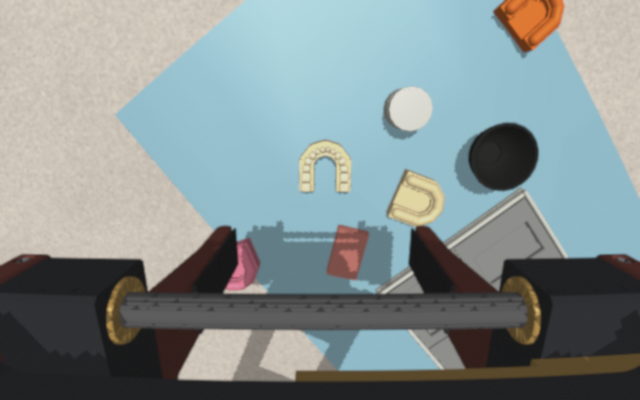

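The wrist view shows the horseshoe with teeth at (325,167), square to the fingers with its front up. The toothless model is at (415,197) and the jar at (408,108). Descending to grip.

Request:
servo_tool:
  deltas:
    - [[-1, 1, 35], [0, 0, 0]]
    - [[-1, 1, 75], [0, 0, 0]]
    - [[-1, 1, 115], [0, 0, 0]]
    - [[-1, 1, 150], [0, 0, 0]]
    - [[-1, 1, 180], [0, 0, 0]]

```text
t: 3.65
ee_pos: [484.5, 258.0, 40.5]
orientation: [-2.811, -1.403, 0.002]
ft_force: [0.5, 0.5, -0.8]
width: 87.9
grasp_force: 0.0
```

Request:
servo_tool:
  deltas:
    - [[0, 0, 15], [0, 0, 0]]
    - [[0, 0, 27], [0, 0, 0]]
    - [[0, 0, 34], [0, 0, 0]]
    - [[0, 0, 34], [0, 0, 0]]
    - [[0, 0, 34], [0, 0, 0]]

```text
t: 4.07
ee_pos: [485.7, 258.5, 9.2]
orientation: [-2.811, -1.403, -0.001]
ft_force: [-1.4, 0.2, 0.1]
width: 88.3
grasp_force: 0.0
```

Request:
servo_tool:
  deltas:
    - [[0, 0, 0], [0, 0, 0]]
    - [[0, 0, 0], [0, 0, 0]]
    - [[0, 0, 0], [0, 0, 0]]
    - [[0, 0, 0], [0, 0, 0]]
    - [[0, 0, 0], [0, 0, 0]]
  grip: 1

```text
t: 4.48
ee_pos: [485.5, 258.4, 9.2]
orientation: [2.811, 1.403, 0.001]
ft_force: [-0.9, -1.2, -0.2]
width: 58.1
grasp_force: 0.0
```

Request:
servo_tool:
  deltas:
    - [[0, 0, 0], [0, 0, 0]]
    - [[0, 0, 0], [0, 0, 0]]
    - [[0, 0, 0], [0, 0, 0]]
    - [[0, 0, 0], [0, 0, 0]]
    - [[0, 0, 0], [0, 0, 0]]

```text
t: 4.9
ee_pos: [485.4, 258.4, 9.1]
orientation: [-2.811, -1.403, -0.001]
ft_force: [-1.0, -0.6, 5.8]
width: 55.8
grasp_force: 30.0
```

Request:
servo_tool:
  deltas:
    - [[0, 0, -8], [0, 0, 0]]
    - [[0, 0, -25], [0, 0, 0]]
    - [[0, 0, -45], [0, 0, 0]]
    - [[0, 0, -60], [0, 0, 0]]
    - [[0, 0, -65], [0, 0, 0]]

```text
t: 5.32
ee_pos: [486.3, 258.8, 75.9]
orientation: [-2.811, -1.403, -0.005]
ft_force: [0.9, 1.0, -1.0]
width: 55.7
grasp_force: 30.0
```

Request:
servo_tool:
  deltas:
    - [[-12, 10, 0], [0, 0, 0]]
    - [[-29, 25, 0], [0, 0, 0]]
    - [[-47, 41, 0], [0, 0, 0]]
    - [[-65, 57, 0], [0, 0, 0]]
    - [[-83, 72, 0], [0, 0, 0]]

```text
t: 5.73
ee_pos: [492.5, 147.6, 73.4]
orientation: [-2.811, -1.403, 0.001]
ft_force: [-0.1, 0.1, -0.7]
width: 55.6
grasp_force: 30.0
```

Request:
servo_tool:
  deltas:
    - [[-18, 16, 0], [0, 0, -0.11]]
    - [[-36, 31, 0], [0, 0, -0.22]]
    - [[-54, 47, 0], [0, 0, -0.33]]
    - [[-70, 61, 0], [0, 0, -0.44]]
    - [[-82, 72, 0], [0, 0, -0.56]]

```text
t: 6.15
ee_pos: [500.6, 38.3, 73.3]
orientation: [-2.309, -2.13, 0.001]
ft_force: [-0.4, 0.7, -1.0]
width: 56.1
grasp_force: 30.0
```

```bash
python3 - <<'E'
from h import *
go(502.6,39.6,17,1.8)
p=get_image("wrist"); cv2.imwrite("pics/w2.png",p["frame"]); W=heights(p)
g=(W[...,2]>11)&(W[...,2]<19)&(np.abs(W[...,0]-555)<125)&(np.abs(W[...,1])<125)
print(g.sum(),cv2.minAreaRect(W[g][:,:2].astype(np.float32)))
f=(W[...,2]>4)&(W[...,2]<10.5)&(np.abs(W[...,0]-555)<90)&(np.abs(W[...,1])<90)
k,l,s,c=cv2.connectedComponentsWithStats(f.astype(np.uint8))
for i in range(1,k):
    if s[i][4]>300: Q=W[l==i]; print(s[i],Q.mean(0).round(1),cv2.minAreaRect(Q[:,:2].astype(np.float32)))
E
```

```text
t 6.15 pos [500.6  38.3  73.3] head -4.6 tilt [-0.    -0.001 -1.   ] w 56.1 | shift [ 1.5  1.9 56.3] turn -0.112
31928 ((554.5777587890625, 2.8758544921875), (212.62454223632812, 201.70201110839844), 1.8693256378173828)
[ 266  139  117   86 4707] [505.6  66.4   7.7] ((502.6022033691406, 52.431121826171875), (73.96717071533203, 59.56561279296875), 1.7649204730987549)
[ 419  146  110   74 6671] [604.   48.6   7.7] ((604.0467529296875, 48.36075210571289), (74.15050506591797, 44.211395263671875), 1.873390555381775)
[ 301  216   46   38 1400] [498.2  19.1   7.8] ((498.27740478515625, 20.289596557617188), (33.04191589355469, 25.627582550048828), 0.08348153531551361)
[311 330  61  23 970] [505.8 -68.7   7.8] ((505.2987976074219, -69.37339782714844), (19.707334518432617, 45.98161697387695), 86.67021179199219)
```

View pics/w2.png

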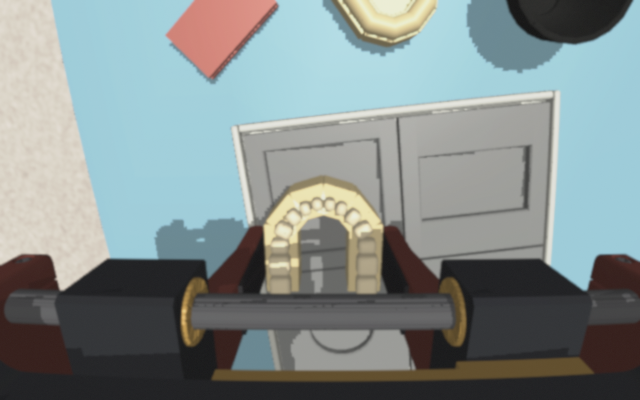

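The horseshoe is held upright over its recess. The wrist depth gives the half nest at (604,48.4) and yaw 1.9°, so the arch nest is at (503.5,45.2). Lowering.

Request:
servo_tool:
  deltas:
    - [[0, 1, 8], [0, 0, -0.05]]
    - [[0, 3, 20], [0, 0, -0.112]]
    - [[0, 3, 33], [0, 0, -0.112]]
    - [[0, 3, 43], [0, 0, -0.112]]
    - [[0, 3, 47], [0, 0, -0.112]]

```text
t: 6.62
ee_pos: [503.0, 39.8, 25.2]
orientation: [-2.192, -2.249, 0.003]
ft_force: [-0.1, -0.1, -1.4]
width: 55.5
grasp_force: 30.0
```

Request:
servo_tool:
  deltas:
    - [[0, 0, 3], [0, 0, 0]]
    - [[0, 0, 6], [0, 0, 0]]
    - [[0, 0, 8], [0, 0, 0]]
    - [[0, 0, 9], [0, 0, 0]]
    - [[0, 0, 9], [0, 0, 0]]

```text
t: 7.03
ee_pos: [504.2, 39.7, 17.8]
orientation: [2.191, 2.251, 0.0]
ft_force: [0.1, 0.4, -1.4]
width: 55.7
grasp_force: 30.0
```

Request:
servo_tool:
  deltas:
    - [[0, 0, 0.5], [0, 0, 0]]
    - [[0, 0, 1], [0, 0, 0]]
    - [[0, 0, 1], [0, 0, 0]]

```text
t: 7.28
ee_pos: [504.3, 39.6, 17.1]
orientation: [2.191, 2.251, 0.001]
ft_force: [-1.1, -0.2, 3.5]
width: 55.9
grasp_force: 30.0
```

Request:
servo_tool:
  deltas:
    - [[0, 0, 0], [0, 0, 0]]
    - [[0, 0, 0], [0, 0, 0]]
    - [[0, 0, 0], [0, 0, 0]]
    - [[0, 0, 0], [0, 0, 0]]
    - [[0, 0, 0], [0, 0, 0]]
  grip: -0.7

```text
t: 7.7
ee_pos: [504.1, 39.6, 16.7]
orientation: [-2.191, -2.251, -0.0]
ft_force: [0.6, -0.7, -0.4]
width: 74.6
grasp_force: 0.0
```

Request:
servo_tool:
  deltas:
    - [[0, 0, -10], [0, 0, 0]]
    - [[0, 0, -40], [0, 0, 0]]
    - [[0, 0, -75], [0, 0, 0]]
    - [[0, 0, -110], [0, 0, 0]]
    - [[0, 0, -130], [0, 0, 0]]

```text
t: 8.12
ee_pos: [505.3, 39.7, 150.6]
orientation: [2.189, 2.249, 0.004]
ft_force: [0.7, 0.6, 0.3]
width: 74.5
grasp_force: 0.0
```

```bash
python3 - <<'E'
from h import *
go(508,-274,150,16.5)
p=get_image("top"); W=heights(p); cv2.imwrite("pics/t2.png",cv2.resize(p["frame"][130:330,180:500],None,fx=2.2,fy=2.2))
m=(W[...,2]>18)&(W[...,2]<45)&(np.hypot(W[...,0]-503,W[...,1]-45)<50)
print(m.sum(),cv2.minAreaRect(W[m][:,:2].astype(np.float32)),np.percentile(W[m][:,2],[5,50,95]))
E
```

```text
t 8.12 pos [505.3  39.7 150.6] head 1.5 tilt [ 0.     0.004 -1.   ] w 74.5 | shift [-313.6   -5.7    0.5] turn -0.261Traceback (most recent call last):
  File "<stdin>", line 5, in <module>
    return _quantile_unchecked(
        a, q, axis, out, overwrite_input, method, keepdims, weights)
    return _ureduce(a,
                    func=_quantile_ureduce_func,
    ...<5 lines>...
                    overwrite_input=overwrite_input,
                    method=method)
    r = func(a, **kwargs)
    result = _quantile(arr,
                       quantiles=q,
    ...<2 lines>...
                       out=out,
                       weights=wgt)
    slices_having_nans = np.isnan(arr[-1, ...])
                                  ~~~^^^^^^^^^
IndexError: index -1 is out of bounds for axis 0 with size 0
```

Request:
servo_tool:
  deltas:
    - [[-20, 0, -8], [0, 0, 0]]
    - [[-58, -1, -16], [0, 0, 0]]
    - [[-98, -2, -24], [0, 0, 0]]
    - [[-138, -3, -32], [0, 0, 0]]
    - [[-178, -3, -40], [0, 0, 0]]

```text
t: 8.58
ee_pos: [505.2, -139.9, 187.4]
orientation: [-2.19, -2.252, -0.0]
ft_force: [0.7, 0.6, 0.9]
width: 74.6
grasp_force: 0.0
```

Request:
servo_tool:
  deltas:
    - [[-38, 0, -6], [0, 0, -0.05]]
    - [[-74, -1, -12], [0, 0, -0.11]]
    - [[-104, -2, -18], [0, 0, -0.16]]
    - [[-126, -2, -24], [0, 0, -0.21]]
    - [[-136, -3, -30], [0, 0, -0.26]]

```text
t: 9.0
ee_pos: [506.3, -277.4, 217.2]
orientation: [1.88, 2.516, -0.001]
ft_force: [0.6, 0.6, 0.8]
width: 74.8
grasp_force: 0.0
```

```bash
python3 - <<'E'
from h import *
p=get_image("wrist"); cv2.imwrite("pics/w3.png",p["frame"]); W=heights(p)
m=(W[...,2]>12)&(W[...,2]<32)&(np.hypot(W[...,0]-508,W[...,1]+274)<45)
r=cv2.minAreaRect(W[m][:,:2].astype(np.float32)); print(m.sum(),r,np.percentile(W[m][:,2],[5,95])); go(*r[0],9,16.5)
p=get_image("top"); W=heights(p); cv2.imwrite("pics/t2.png",cv2.resize(p["frame"][130:330,180:500],None,fx=2.2,fy=2.2))
m=(W[...,2]>18)&(W[...,2]<45)&(np.hypot(W[...,0]-503,W[...,1]-45)<50)
print(m.sum(),cv2.minAreaRect(W[m][:,:2].astype(np.float32)),np.percentile(W[m][:,2],[5,50,95]))
E
```

```text
1273 ((509.89752197265625, -275.94854736328125), (25.97156524658203, 56.2863883972168), 16.091337203979492) [18.15946177 27.76790977]
t 9.05 pos [ 506.8 -278.1  218.3] head 16.6 tilt [-0.002  0.001 -1.   ] w 74.8 | shift [  1.7   3.4 209.3] turn 0.002
439 ((506.3851318359375, 36.12043762207031), (83.15833282470703, 73.46501159667969), 66.13970184326172) [26.27187362 29.55887466 36.98968063]
```

View pics/w3.png

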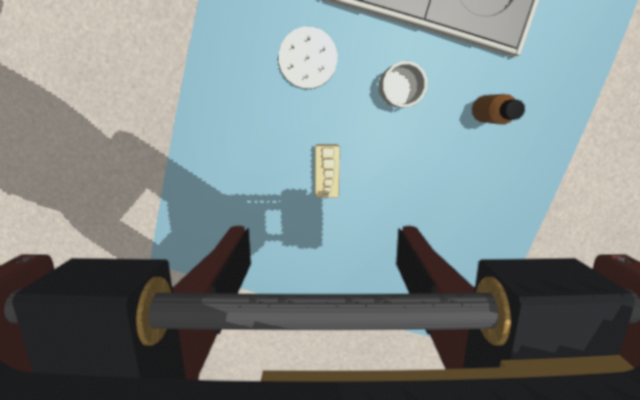

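View pics/t2.png

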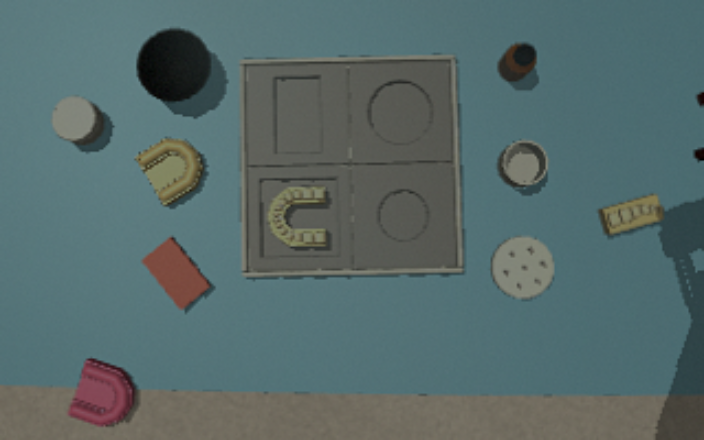

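The arch sits square in its recess with the teeth tops near z 37 (36 expected). The wrist view shows the half-jaw at (326,170), in line with the pads. Picking it up.

Request:
servo_tool:
  deltas:
    - [[1, 3, 30], [0, 0, 0]]
    - [[1, 3, 70], [0, 0, 0]]
    - [[1, 3, 110], [0, 0, 0]]
    - [[1, 3, 150], [0, 0, 0]]
    - [[1, 3, 177], [0, 0, 0]]

```text
t: 9.52
ee_pos: [507.3, -270.3, 36.3]
orientation: [-1.88, -2.512, 0.001]
ft_force: [-0.1, 0.1, -0.6]
width: 74.6
grasp_force: 0.0
```

Request:
servo_tool:
  deltas:
    - [[0, 0, 15], [0, 0, 0]]
    - [[0, 0, 27], [0, 0, 0]]
    - [[0, 0, 32], [0, 0, 0]]
    - [[0, 0, 32], [0, 0, 0]]
    - [[0, 0, 32], [0, 0, 0]]

```text
t: 9.93
ee_pos: [509.7, -272.5, 8.4]
orientation: [1.88, 2.516, 0.0]
ft_force: [-0.2, -0.0, 0.5]
width: 74.9
grasp_force: 0.0
```

Request:
servo_tool:
  deltas:
    - [[0, 0, 0], [0, 0, 0]]
    - [[0, 0, 0], [0, 0, 0]]
    - [[0, 0, 0], [0, 0, 0]]
    - [[0, 0, 0], [0, 0, 0]]
    - [[0, 0, 0], [0, 0, 0]]
  grip: 1

```text
t: 10.35
ee_pos: [509.4, -272.8, 8.2]
orientation: [1.881, 2.516, 0.0]
ft_force: [1.3, 0.1, 0.1]
width: 45.1
grasp_force: 0.0
```

Request:
servo_tool:
  deltas:
    - [[0, 0, 0], [0, 0, 0]]
    - [[0, 0, 0], [0, 0, 0]]
    - [[0, 0, 0], [0, 0, 0]]
    - [[0, 0, 0], [0, 0, 0]]
    - [[0, 0, 0], [0, 0, 0]]

```text
t: 10.77
ee_pos: [509.2, -272.7, 7.7]
orientation: [-1.881, -2.516, 0.0]
ft_force: [0.2, -0.8, 1.1]
width: 25.8
grasp_force: 30.0
```

Request:
servo_tool:
  deltas:
    - [[0, 0, 0], [0, 0, 0]]
    - [[0, 0, 0], [0, 0, 0]]
    - [[0, 0, 0], [0, 0, 0]]

```text
t: 11.02
ee_pos: [509.1, -272.6, 7.7]
orientation: [-1.881, -2.516, 0.0]
ft_force: [0.6, 0.1, 0.7]
width: 25.7
grasp_force: 30.0
```

Request:
servo_tool:
  deltas:
    - [[0, 0, -8], [0, 0, 0]]
    - [[0, 0, -25], [0, 0, 0]]
    - [[0, 0, -45], [0, 0, 0]]
    - [[0, 0, -61], [0, 0, 0]]
    - [[0, 0, -67], [0, 0, 0]]

```text
t: 11.43
ee_pos: [510.3, -273.3, 77.2]
orientation: [1.879, 2.514, 0.001]
ft_force: [-0.1, -0.3, -0.3]
width: 25.8
grasp_force: 30.0
```

Request:
servo_tool:
  deltas:
    - [[17, 11, 0], [0, 0, 0]]
    - [[46, 29, 0], [0, 0, 0]]
    - [[77, 49, 0], [0, 0, 0]]
    - [[109, 70, 0], [0, 0, 0]]
    - [[141, 90, 0], [0, 0, 0]]

```text
t: 11.85
ee_pos: [555.6, -110.5, 74.6]
orientation: [-1.882, -2.515, -0.0]
ft_force: [0.6, -0.1, -0.8]
width: 25.8
grasp_force: 30.0
```

Request:
servo_tool:
  deltas:
    - [[32, 20, 0], [0, 0, -0.12]]
    - [[64, 41, 0], [0, 0, -0.24]]
    - [[96, 62, 0], [0, 0, -0.36]]
    - [[122, 79, 0], [0, 0, -0.48]]
    - [[140, 90, 0], [0, 0, -0.6]]

```text
t: 12.27
ee_pos: [602.8, 50.9, 74.6]
orientation: [1.042, 2.964, 0.001]
ft_force: [-0.2, -1.0, -1.5]
width: 25.6
grasp_force: 30.0
```

Request:
servo_tool:
  deltas:
    - [[0, 0, 0], [0, 0, -0.12]]
    - [[0, 0, 0], [0, 0, -0.24]]
    - [[0, 0, 0], [0, 0, -0.36]]
    - [[0, 0, 0], [0, 0, -0.48]]
    - [[0, 0, 0], [0, 0, -0.6]]

```text
t: 12.68
ee_pos: [601.9, 48.0, 74.3]
orientation: [-0.122, -3.138, 0.0]
ft_force: [-0.3, 0.5, -0.4]
width: 25.7
grasp_force: 30.0
```

Request:
servo_tool:
  deltas:
    - [[0, 0, 0], [0, 0, -0.05]]
    - [[0, 0, 0], [0, 0, -0.1]]
    - [[0, 0, 0], [0, 0, -0.11]]
    - [[0, 0, 0], [0, 0, -0.11]]

```text
t: 13.02
ee_pos: [602.0, 47.8, 74.5]
orientation: [0.04, -3.141, 0.0]
ft_force: [-0.7, -0.3, -0.6]
width: 25.8
grasp_force: 30.0
```

```bash
python3 - <<'E'
from h import *
go(601.2,48.3,16,91.8)
p=get_image("wrist"); W=heights(p); cv2.imwrite("pics/w4.png",p["frame"])
m=(W[...,2]>55)&(W[...,2]<100)&(np.hypot(W[...,0]-601,W[...,1]-48)<36)&(p["frame"][...,0]<.8*p["frame"][...,2])
print(m.sum(),cv2.minAreaRect(W[m][:,:2].astype(np.float32)),np.percentile(W[m][:,2],[5,50,95]))
E
```

```text
t 13.02 pos [602.   47.8  74.5] head 91.5 tilt [ 0.001 -0.    -1.   ] w 25.8 | shift [ 0.7  0.5 58.5] turn -0.006
5750 ((598.914794921875, 48.00763702392578), (44.94811248779297, 42.513755798339844), 2.4208762645721436) [77.98656581 86.91300555 94.70633989]
```

View pics/w4.png

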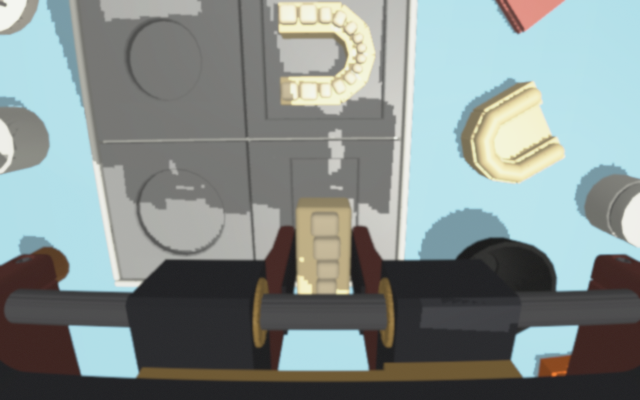

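The half-jaw hangs upright and in line over the long recess, and the arch lies flat in its own. Lowering.

Request:
servo_tool:
  deltas:
    - [[0, 0, 8], [0, 0, 0]]
    - [[0, 0, 22], [0, 0, 0]]
    - [[0, 0, 37], [0, 0, 0]]
    - [[0, 0, 47], [0, 0, 0]]
    - [[0, 0, 50], [0, 0, 0]]

```text
t: 13.48
ee_pos: [600.5, 47.7, 21.9]
orientation: [0.04, -3.137, 0.0]
ft_force: [0.2, 0.3, -1.5]
width: 25.6
grasp_force: 30.0
```

Request:
servo_tool:
  deltas:
    - [[0, 0, 3], [0, 0, 0]]
    - [[0, 0, 6], [0, 0, 0]]
    - [[0, 0, 8], [0, 0, 0]]
    - [[0, 0, 8.5], [0, 0, 0]]
    - [[0, 0, 8.5], [0, 0, 0]]

```text
t: 13.9
ee_pos: [602.5, 47.8, 16.4]
orientation: [-0.041, 3.141, 0.0]
ft_force: [-0.2, 0.4, -0.3]
width: 25.9
grasp_force: 30.0
```

Request:
servo_tool:
  deltas:
    - [[0, 0, 0.5], [0, 0, 0]]
    - [[0, 0, 0.7], [0, 0, 0]]

```text
t: 14.07
ee_pos: [602.5, 47.9, 15.8]
orientation: [-0.041, 3.141, 0.0]
ft_force: [-0.4, 0.3, -0.9]
width: 25.5
grasp_force: 30.0
```

Request:
servo_tool:
  deltas:
    - [[0, 0, 0], [0, 0, 0]]
    - [[0, 0, 0], [0, 0, 0]]
    - [[0, 0, 0], [0, 0, 0]]
    - [[0, 0, 0], [0, 0, 0]]
    - [[0, 0, 0], [0, 0, 0]]
  grip: 0

```text
t: 14.48
ee_pos: [602.3, 47.8, 15.5]
orientation: [-0.041, 3.141, 0.0]
ft_force: [0.5, 0.6, 0.8]
width: 44.0
grasp_force: 0.0
```

Request:
servo_tool:
  deltas:
    - [[0, 0, -10], [0, 0, 0]]
    - [[0, 0, -40], [0, 0, 0]]
    - [[0, 0, -80], [0, 0, 0]]
    - [[0, 0, -120], [0, 0, 0]]
    - [[0, 0, -155], [0, 0, 0]]
  grip: -0.5

```text
t: 14.9
ee_pos: [602.3, 47.8, 173.5]
orientation: [-0.041, 3.14, 0.0]
ft_force: [0.4, -0.1, 1.3]
width: 65.9
grasp_force: 0.0
```

Request:
servo_tool:
  deltas:
    - [[0, 20, -8], [0, 0, 0]]
    - [[0, 58, -16], [0, 0, 0]]
    - [[0, 98, -24], [0, 0, 0]]
    - [[0, 138, -32], [0, 0, 0]]
    - [[0, 172, -40], [0, 0, 0]]

```text
t: 15.32
ee_pos: [597.4, 222.0, 212.1]
orientation: [-0.041, 3.14, 0.001]
ft_force: [-0.0, -0.1, 0.2]
width: 65.9
grasp_force: 0.0
```

Request:
servo_tool:
  deltas:
    - [[2, 23, 0], [0, 0, 0]]
    - [[4, 38, 0], [0, 0, 0]]
    - [[5, 43, 0], [0, 0, 0]]
    - [[5, 43, 0], [0, 0, 0]]
    - [[5, 43, 0], [0, 0, 0]]
  grip: -0.5

```text
t: 15.73
ee_pos: [591.4, 261.6, 210.2]
orientation: [0.041, -3.141, 0.001]
ft_force: [0.1, 0.3, 0.0]
width: 66.0
grasp_force: 0.0
```

```bash
python3 - <<'E'
from h import *
p=get_image("wrist"); W=heights(p); cv2.imwrite("pics/w5.png",p["frame"])
m=(W[...,2]>32)&(W[...,2]<42)&(np.hypot(W[...,0]-593,W[...,1]-263)<32)
c=cv2.minEnclosingCircle(W[m][:,:2].astype(np.float32)); print(m.sum(),c,np.percentile(W[m][:,2],[5,95])); go(*c[0],12,91.8)
p=get_image("top"); W=heights(p)
for x,y in((504,45),(604,48)):
    m=(W[...,2]>18)&(W[...,2]<42)&(np.hypot(W[...,0]-x,W[...,1]-y)<42)
    print(m.sum(),cv2.minAreaRect(W[m][:,:2].astype(np.float32)) if m.any() else 0,np.percentile(W[m][:,2],[5,50,95]) if m.any() else 0)
E
```

```text
1445 ((594.0074462890625, 263.5242919921875), 21.945388793945312) [34.34658842 36.93528791]
t 15.78 pos [591.5 261.2 210.2] head 91.4 tilt [ 0.001 -0.001 -1.   ] w 65.9 | shift [ -2.7   2.4 198.2] turn -0.006
439 ((502.65093994140625, 40.63292694091797), (54.22235870361328, 66.8228988647461), 0.806842565536499) [26.26091803 29.60799918 36.9943161 ]
322 ((605.9873046875, 49.35987854003906), (54.867942810058594, 56.836585998535156), 54.8294563293457) [25.7967169  29.18151457 36.73045819]
```

View pics/w5.png

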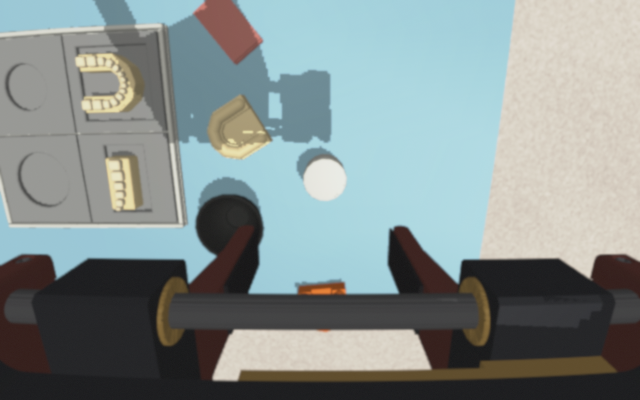

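The half-jaw is seated: its teeth tops read 36.7, the same as the arch. The closed jar is at (325,179), centre (594,263.5), diameter 44. Gripping it.

Request:
servo_tool:
  deltas:
    - [[-2, 2, 30], [0, 0, 0]]
    - [[-3, 2, 70], [0, 0, 0]]
    - [[-3, 2, 110], [0, 0, 0]]
    - [[-3, 2, 145], [0, 0, 0]]
    - [[-3, 2, 165], [0, 0, 0]]

```text
t: 16.25
ee_pos: [592.6, 262.2, 41.4]
orientation: [0.038, -3.136, 0.003]
ft_force: [-0.1, 0.4, -0.4]
width: 66.1
grasp_force: 0.0
```

Request:
servo_tool:
  deltas:
    - [[0, 0, 15], [0, 0, 0]]
    - [[0, 0, 27], [0, 0, 0]]
    - [[0, 0, 33], [0, 0, 0]]
    - [[0, 0, 33], [0, 0, 0]]
    - [[0, 0, 33], [0, 0, 0]]

```text
t: 16.67
ee_pos: [595.3, 264.8, 13.4]
orientation: [-0.041, 3.14, 0.001]
ft_force: [-0.3, -0.1, 0.2]
width: 65.8
grasp_force: 0.0
```

Request:
servo_tool:
  deltas:
    - [[0, 0, 0], [0, 0, 0]]
    - [[0, 0, 0], [0, 0, 0]]
    - [[0, 0, 0], [0, 0, 0]]
    - [[0, 0, 0], [0, 0, 0]]
    - [[0, 0, 0], [0, 0, 0]]
  grip: 1

```text
t: 17.08
ee_pos: [595.0, 264.9, 13.3]
orientation: [-0.041, 3.14, 0.001]
ft_force: [-2.0, -0.2, 5.1]
width: 42.9
grasp_force: 30.0
```

Request:
servo_tool:
  deltas:
    - [[0, 0, 0], [0, 0, 0]]
    - [[0, 0, 0], [0, 0, 0]]
    - [[0, 0, 0], [0, 0, 0]]
    - [[0, 0, 0], [0, 0, 0]]

```text
t: 17.42
ee_pos: [595.0, 264.9, 13.3]
orientation: [-0.041, 3.14, 0.001]
ft_force: [-0.4, -0.5, 5.7]
width: 42.8
grasp_force: 30.0
```

Request:
servo_tool:
  deltas:
    - [[0, 0, -8], [0, 0, 0]]
    - [[0, 0, -25], [0, 0, 0]]
    - [[0, 0, -47], [0, 0, 0]]
    - [[0, 0, -66], [0, 0, 0]]
    - [[0, 0, -75], [0, 0, 0]]

```text
t: 17.83
ee_pos: [595.6, 265.2, 90.2]
orientation: [-0.041, 3.138, 0.002]
ft_force: [0.4, 0.7, -0.6]
width: 43.3
grasp_force: 30.0
```

Request:
servo_tool:
  deltas:
    - [[0, -17, 0], [0, 0, 0]]
    - [[-1, -48, 0], [0, 0, 0]]
    - [[-1, -84, 0], [0, 0, 0]]
    - [[-2, -122, 0], [0, 0, 0]]
    - [[-3, -160, 0], [0, 0, 0]]

```text
t: 18.25
ee_pos: [600.5, 102.6, 86.5]
orientation: [0.043, -3.14, 0.001]
ft_force: [0.3, 0.1, 0.3]
width: 43.1
grasp_force: 30.0
```

Request:
servo_tool:
  deltas:
    - [[-1, -38, 0], [0, 0, 0]]
    - [[-1, -76, 0], [0, 0, 0]]
    - [[-2, -112, 0], [0, 0, 0]]
    - [[-2, -140, 0], [0, 0, 0]]
    - [[-2, -157, 0], [0, 0, 0]]

```text
t: 18.67
ee_pos: [606.5, -55.9, 86.5]
orientation: [0.037, -3.14, 0.001]
ft_force: [0.3, 0.4, -0.2]
width: 42.9
grasp_force: 30.0
```

```bash
python3 - <<'E'
from h import *
go(608,-51.6,21.3,91.8)
p=get_image("wrist"); W=heights(p)
f=(W[...,2]>4)&(W[...,2]<10.5)&(np.abs(W[...,0]-555)<90)&(np.abs(W[...,1])<90)
k,l,s,c=cv2.connectedComponentsWithStats(f.astype(np.uint8))
for i in range(1,k):
    if s[i][4]>300: Q=W[l==i]; print(s[i],Q.mean(0).round(1),cv2.minAreaRect(Q[:,:2].astype(np.float32)))
E
```

```text
t 18.67 pos [606.5 -55.9  86.5] head 91.4 tilt [ 0.002 -0.    -1.   ] w 42.9 | shift [-1.7  4.3 65.2] turn -0.008
[319   0 210 230 884] [547.9   5.4   6.7] ((552.404296875, 5.147315979003906), (126.1639633178711, 113.16547393798828), 48.21010971069336)
[ 424    0  117  116 6361] [504.2  40.3   7.8] ((502.67279052734375, 46.82203674316406), (74.18894958496094, 74.04756164550781), 2.130152463912964)
[ 293   19   73   77 4340] [505.4 -54.2   7.7] ((506.0571594238281, -54.18353271484375), (47.50968551635742, 47.20838928222656), 84.32837677001953)
[ 435  154   68   98 2032] [591.6  45.7   7.9] ((603.4691772460938, 50.34689712524414), (73.72300720214844, 43.33621597290039), 1.7530186176300049)
[ 288  164   85   66 2852] [594.9 -48.8   7.7] ((597.9166870117188, -49.11050796508789), (61.15687942504883, 43.187557220458984), 78.77783203125)
```

Request:
servo_tool:
  deltas:
    - [[-1, 3, 8], [0, 0, 0]]
    - [[-1, 4.5, 24], [0, 0, 0]]
    - [[-1, 4.5, 42], [0, 0, 0]]
    - [[-1, 4.5, 53], [0, 0, 0]]
    - [[-1, 4.5, 57], [0, 0, 0]]

```text
t: 19.13
ee_pos: [606.7, -46.4, 27.7]
orientation: [0.043, -3.137, -0.001]
ft_force: [0.3, -0.5, -0.6]
width: 43.0
grasp_force: 30.0
```

Request:
servo_tool:
  deltas:
    - [[0, 0, 3], [0, 0, 0]]
    - [[0, 0, 6], [0, 0, 0]]
    - [[0, 0, 8], [0, 0, 0]]
    - [[0, 0, 8.5], [0, 0, 0]]
    - [[0, 0, 8.5], [0, 0, 0]]

```text
t: 19.55
ee_pos: [609.1, -47.5, 22.4]
orientation: [-0.041, 3.141, -0.0]
ft_force: [-0.3, 0.1, -0.3]
width: 42.7
grasp_force: 30.0
```

Request:
servo_tool:
  deltas:
    - [[1, -2, 0], [0, 0, 0]]
    - [[1, -3, 0.5], [0, 0, 0]]
    - [[1, -3, 1], [0, 0, 0]]
    - [[1, -3, 1.2], [0, 0, 0]]

```text
t: 19.88
ee_pos: [608.0, -50.9, 21.4]
orientation: [-0.041, 3.141, -0.0]
ft_force: [-2.8, -0.3, 6.0]
width: 42.9
grasp_force: 30.0
```

Request:
servo_tool:
  deltas:
    - [[0, 0, 0], [0, 0, 0]]
    - [[0, 0, 0], [0, 0, 0]]
    - [[0, 0, 0], [0, 0, 0]]
    - [[0, 0, 0], [0, 0, 0]]
    - [[0, 0, 0], [0, 0, 0]]
  grip: -0.4

```text
t: 20.3
ee_pos: [607.7, -50.5, 20.7]
orientation: [0.041, -3.141, -0.0]
ft_force: [0.6, 1.2, 0.2]
width: 61.3
grasp_force: 0.0
```

Request:
servo_tool:
  deltas:
    - [[0, 0, -10], [0, 0, 0]]
    - [[0, 0, -40], [0, 0, 0]]
    - [[0, 0, -80], [0, 0, 0]]
    - [[0, 0, -120], [0, 0, 0]]
    - [[0, 0, -155], [0, 0, 0]]

```text
t: 20.72
ee_pos: [607.9, -50.5, 178.7]
orientation: [-0.041, 3.14, -0.0]
ft_force: [0.5, -0.3, -0.3]
width: 61.5
grasp_force: 0.0
```

Request:
servo_tool:
  deltas:
    - [[-5, -20, -10], [0, 0, 0]]
    - [[-17, -45, -20], [0, 0, 0]]
    - [[-30, -72, -30], [0, 0, 0]]
    - [[-39, -95, -36], [0, 0, 0]]
    - [[-43, -108, -40], [0, 0, 0]]

```text
t: 21.13
ee_pos: [655.0, -159.8, 217.8]
orientation: [-0.039, 3.139, -0.002]
ft_force: [-0.2, 0.5, -0.1]
width: 61.6
grasp_force: 0.0
```

Request:
servo_tool:
  deltas:
    - [[0, 0, 0], [0, 0, 0]]
    - [[0, 0, 0], [0, 0, 0]]

```text
t: 21.3
ee_pos: [653.1, -157.3, 215.6]
orientation: [0.039, -3.141, -0.001]
ft_force: [0.0, 0.9, 0.3]
width: 61.3
grasp_force: 0.0
```

```bash
python3 - <<'E'
from h import *
p=get_image("wrist"); W=heights(p); cv2.imwrite("pics/w6.png",p["frame"])
m=(W[...,2]>59)&(W[...,2]<70)&(np.hypot(W[...,0]-651,W[...,1]+160)<25)
c=cv2.minEnclosingCircle(W[m][:,:2].astype(np.float32)); print(m.sum(),c,np.percentile(W[m][:,2],[5,95])); go(*c[0],14,91.8)
m=(W[...,2]>39)&(W[...,2]<50)&(np.hypot(W[...,0]-606,W[...,1]+51)<32)
if m.any(): print("jar",m.sum(),cv2.minEnclosingCircle(W[m][:,:2].astype(np.float32)),np.percentile(W[m][:,2],[5,50,95]))
E
```

```text
316 ((654.602294921875, -162.94554138183594), 9.400289535522461) [62.23046168 64.75402105]
t 21.35 pos [ 652.6 -156.5  215.2] head 91.5 tilt [ 0.002  0.001 -1.   ] w 61.7 | shift [ -2.1  -6.7 201.2] turn -0.005
jar 1577 ((606.315673828125, -51.01759338378906), 21.986141204833984) [42.16336714 43.61585029 44.85604206]
```

View pics/w6.png

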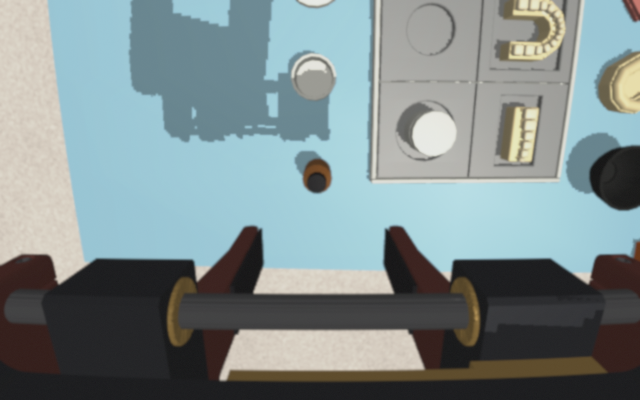

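The jar is seated with its top near 44 and its centre on the nest. The bottle cap is at (317,183), which is (654.6,-163). Picking it up.

Request:
servo_tool:
  deltas:
    - [[-2, -6, 30], [0, 0, 0]]
    - [[-2, -6, 70], [0, 0, 0]]
    - [[-2, -6, 110], [0, 0, 0]]
    - [[-2, -6, 145], [0, 0, 0]]
    - [[-2, -6, 168], [0, 0, 0]]

```text
t: 21.77
ee_pos: [652.6, -160.8, 43.5]
orientation: [0.043, -3.135, -0.003]
ft_force: [0.3, -0.0, 0.6]
width: 61.3
grasp_force: 0.0
```

Request:
servo_tool:
  deltas:
    - [[0, 0, 15], [0, 0, 0]]
    - [[0, 0, 27], [0, 0, 0]]
    - [[0, 0, 33], [0, 0, 0]]
    - [[0, 0, 33], [0, 0, 0]]
    - [[0, 0, 33], [0, 0, 0]]

```text
t: 22.18
ee_pos: [656.5, -163.3, 15.8]
orientation: [-0.042, 3.14, -0.001]
ft_force: [-0.4, -0.3, -0.3]
width: 61.3
grasp_force: 0.0
```

Request:
servo_tool:
  deltas:
    - [[0, 0, 0], [0, 0, 0]]
    - [[0, 0, 0], [0, 0, 0]]
    - [[0, 0, 0], [0, 0, 0]]
    - [[0, 0, 0], [0, 0, 0]]
    - [[0, 0, 0], [0, 0, 0]]
  grip: 1

```text
t: 22.6
ee_pos: [656.0, -163.5, 15.3]
orientation: [-0.041, 3.141, -0.0]
ft_force: [-1.4, 0.5, 0.2]
width: 31.8
grasp_force: 0.0
```

Request:
servo_tool:
  deltas:
    - [[0, 0, 0], [0, 0, 0]]
    - [[0, 0, 0], [0, 0, 0]]
    - [[0, 0, 0], [0, 0, 0]]
    - [[0, 0, 0], [0, 0, 0]]

```text
t: 22.93
ee_pos: [656.0, -163.4, 15.2]
orientation: [-0.041, 3.141, -0.0]
ft_force: [-1.8, 0.4, 4.7]
width: 29.1
grasp_force: 30.0
```

Request:
servo_tool:
  deltas:
    - [[0, 0, -8], [0, 0, 0]]
    - [[0, 0, -25], [0, 0, 0]]
    - [[0, 0, -48], [0, 0, 0]]
    - [[0, 0, -66], [0, 0, 0]]
    - [[0, 0, -75], [0, 0, 0]]

```text
t: 23.35
ee_pos: [656.9, -163.6, 92.3]
orientation: [-0.041, 3.139, -0.001]
ft_force: [0.9, 0.2, -0.1]
width: 29.5
grasp_force: 30.0
```

Request:
servo_tool:
  deltas:
    - [[11, 9, 0], [0, 0, 0]]
    - [[31, 24, 0], [0, 0, 0]]
    - [[55, 42, 0], [0, 0, 0]]
    - [[80, 62, 0], [0, 0, 0]]
    - [[105, 81, 0], [0, 0, 0]]

```text
t: 23.77
ee_pos: [547.1, -84.4, 89.4]
orientation: [0.04, -3.141, -0.0]
ft_force: [0.4, 0.7, 0.4]
width: 29.2
grasp_force: 30.0
```

Request:
servo_tool:
  deltas:
    - [[21, 16, 0], [0, 0, 0]]
    - [[34, 27, 0], [0, 0, 0]]
    - [[41, 32, 0], [0, 0, 0]]
    - [[41, 32, 0], [0, 0, 0]]
    - [[41, 32, 0], [0, 0, 0]]

```text
t: 24.18
ee_pos: [507.7, -54.4, 90.0]
orientation: [-0.042, 3.14, -0.0]
ft_force: [0.0, 0.4, -0.3]
width: 28.9
grasp_force: 30.0
```

```bash
python3 - <<'E'
from h import *
go(507.2,-54.3,23.3,91.5)
E
```

```text
t 24.18 pos [507.7 -54.4  90. ] head 91.5 tilt [-0.001 -0.    -1.   ] w 28.9 | shift [ 0.6  0.1 66.7] turn 0.0
```

Request:
servo_tool:
  deltas:
    - [[0, 0, 8], [0, 0, 0]]
    - [[0, 0, 24], [0, 0, 0]]
    - [[0, 0, 42], [0, 0, 0]]
    - [[0, 0, 54], [0, 0, 0]]
    - [[0, 0, 58], [0, 0, 0]]

```text
t: 24.6
ee_pos: [506.4, -54.6, 29.5]
orientation: [0.04, -3.139, -0.001]
ft_force: [0.1, -0.3, -0.1]
width: 29.7
grasp_force: 30.0
```

Request:
servo_tool:
  deltas:
    - [[0, 0, 3], [0, 0, 0]]
    - [[0, 0, 6], [0, 0, 0]]
    - [[0, 0, 7.5], [0, 0, 0]]
    - [[0, 0, 8], [0, 0, 0]]
    - [[0, 0, 8], [0, 0, 0]]

```text
t: 25.02
ee_pos: [507.2, -54.2, 24.1]
orientation: [-0.041, 3.141, -0.0]
ft_force: [-0.0, 0.0, -1.1]
width: 29.2
grasp_force: 30.0
```

Request:
servo_tool:
  deltas:
    - [[0, 0, 0.5], [0, 0, 0]]
    - [[0, 0, 1], [0, 0, 0]]
    - [[0, 0, 1.2], [0, 0, 0]]

```text
t: 25.27
ee_pos: [507.3, -54.2, 23.1]
orientation: [-0.041, 3.14, -0.0]
ft_force: [-2.2, -0.4, 8.5]
width: 29.5
grasp_force: 30.0
```

Request:
servo_tool:
  deltas:
    - [[0, 0, 0], [0, 0, 0]]
    - [[0, 0, 0], [0, 0, 0]]
    - [[0, 0, 0], [0, 0, 0]]
    - [[0, 0, 0], [0, 0, 0]]
    - [[0, 0, 0], [0, 0, 0]]
  grip: -0.2

```text
t: 25.68
ee_pos: [506.9, -54.2, 22.6]
orientation: [-0.041, 3.141, -0.0]
ft_force: [-0.5, -0.2, 0.6]
width: 52.3
grasp_force: 0.0
```

Request:
servo_tool:
  deltas:
    - [[0, 0, -8], [0, 0, 0]]
    - [[0, 0, -30], [0, 0, 0]]
    - [[0, 0, -65], [0, 0, 0]]
    - [[0, 0, -100], [0, 0, 0]]
    - [[0, 0, -140], [0, 0, 0]]

```text
t: 26.1
ee_pos: [505.7, -54.1, 163.7]
orientation: [0.041, -3.139, -0.001]
ft_force: [0.9, 0.3, 0.1]
width: 52.9
grasp_force: 0.0
```

Request:
servo_tool:
  deltas:
    - [[0, -25, -15], [0, 0, 0]]
    - [[0, -60, -30], [0, 0, 0]]
    - [[0, -98, -40], [0, 0, 0]]
    - [[0, -136, -50], [0, 0, 0]]
    - [[0, -170, -60], [0, 0, 0]]

```text
t: 26.52
ee_pos: [511.1, -226.1, 224.2]
orientation: [-0.041, 3.14, -0.001]
ft_force: [1.1, -0.1, 0.3]
width: 52.9
grasp_force: 0.0
```

Request:
servo_tool:
  deltas:
    - [[0, -35, 0], [0, 0, 0]]
    - [[0, -70, 0], [0, 0, 0]]
    - [[0, -105, 0], [0, 0, 0]]
    - [[0, -125, 0], [0, 0, 0]]
    - [[0, -125, 0], [0, 0, 0]]

```text
t: 26.93
ee_pos: [514.4, -353.0, 223.1]
orientation: [-0.036, 3.14, -0.003]
ft_force: [-0.5, -0.2, 0.2]
width: 52.7
grasp_force: 0.0
```

```bash
python3 - <<'E'
from h import *
o=ctrl.get_obs(); print(o["t"],o["ee_pos"])
p=get_image("top"); W=heights(p); cv2.imwrite("pics/t3.png",cv2.resize(p["frame"][90:330,190:490],None,fx=2.4,fy=2.4,interpolation=cv2.INTER_CUBIC))
for n,x,y,r,lo in(("arch",503,45.5,35,20),("half",604,49,34,20),("jar",606,-51,30,35),("bottle",506,-54,25,60),("open",556,-168,30,10),("toothless",549,169,40,8)):
    m=(W[...,2]>lo)&(W[...,2]<85)&(np.hypot(W[...,0]-x,W[...,1]-y)<r)
    print(n,m.sum(),[np.round(t,1) for t in cv2.minAreaRect(W[m][:,:2].astype(np.float32))],np.percentile(W[m][:,2],[5,50,95]).round(1)) if m.any() else print(n,0)
E
```

```text
26.9333 [ 514.36368201 -352.98446835  223.11125318]
arch 432 [array([502.4,  46.8]), array([54.2, 54. ]), np.float64(1.2)] [26.1 29.8 36.9]
half 317 [array([604.5,  47.4]), array([55.7, 23.5]), np.float64(0.7)] [25.9 29.4 36.7]
jar 349 [array([605.7, -50.9]), array([40.9, 43. ]), np.float64(46.6)] [41.4 44.1 46.4]
bottle 76 [array([505.1, -53.9]), array([17.5, 17.7]), np.float64(27.2)] [69.1 72.4 74.5]
open 167 [array([ 556.1, -167.5]), array([42.7, 43.2]), np.float64(42.1)] [12.2 30.  34.1]
toothless 618 [array([549.6, 169. ]), array([57. , 55.8]), np.float64(32.5)] [11.5 19.9 26.4]
```

View pics/t3.png

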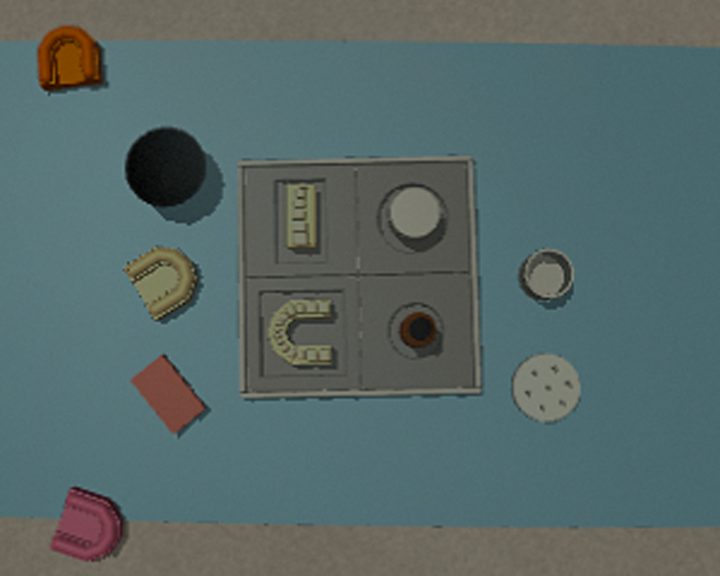

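All four things sit in their recesses at the expected heights: arch and half-jaw 36, jar 44, bottle 72. The toothless model and the open jar have not moved. Handing in.

```bash
python3 -c "
from workcell import close_job
print(close_job())"
```

```text
the job is handed in; nothing more can be done
None
```

The tray is packed: the horseshoe model, half-jaw, closed jar and bottle are each upright on the floor of their own recess, the toothless model and open jar were left where they stood, and the job was handed in at about 27 s.

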